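# Put the glue delivery right at the wing bench

## Task

The glue delivery got knocked about: stand every tipped-over glue bottle upright in the bottle lane along with the ones that are still standing there, all of them on the lane's floor between its edge strips. The four cartons go on the small plywood stacking board as one pinwheel layer: one carton in each corner, its long side flush along an edge of the board and its end against the side of the next carton, nothing overhanging, a square opening left in the middle. Leave the hand plane and the open glue cup where they are and do not tip the cup over.

Things in the scene. Friction and masses are not known exactly. Their poses are not given: they have to be found in the camera images.
- lane_floor (a point): The bottle lane, a fixed shallow plywood tray with spruce edge strips. The point is the middle of its inner floor, 6 mm above the bench; x runs across the lane (away from the robot), y along it, z up. The inner floor is 84 mm across by 430 mm along; the strips all round are 12 mm wide and stand 8 mm above the floor.
- board_top (a point): The stacking board, a fixed square of plywood 171 x 171 mm on two battens. The point is the middle of its top face, 24 mm above the bench; x and y are parallel to its edges, z up. In the layer the cartons lie on this face; two cartons' lengths and widths (110 + 55 mm) leave 6 mm to spare along each edge. Either hand of pinwheel will do. A tipped bottle may be lying on it at the start.
- stand1_c (a point): Square white glue bottle: body 50 x 50 mm, 86 tall, short shoulder, round black cap 32 across, 30 tall; 125 in all. 0.2-0.35 kg, centre of mass 17 mm below the middle: held lightly by the cap end it hangs upright. The point is its centre; z runs base to cap (base 62.5 mm below, cap 32.5 to 62.5 above), x, y square to its sides. It starts upright in the lane.
- stand2_c (a point): Square white glue bottle: body 50 x 50 mm, 86 tall, short shoulder, round black cap 32 across, 30 tall; 125 in all. 0.2-0.35 kg, centre of mass 17 mm below the middle: held lightly by the cap end it hangs upright. The point is its centre; z runs base to cap (base 62.5 mm below, cap 32.5 to 62.5 above), x, y square to its sides. It starts upright in the lane.
- tipped1_c (a point): Square white glue bottle: body 50 x 50 mm, 86 tall, short shoulder, round black cap 32 across, 30 tall; 125 in all. 0.2-0.35 kg, centre of mass 17 mm below the middle: held lightly by the cap end it hangs upright. The point is its centre; z runs base to cap (base 62.5 mm below, cap 32.5 to 62.5 above), x, y square to its sides. If present, starts on its side along the lane.
- tipped2_c (a point): Square white glue bottle: body 50 x 50 mm, 86 tall, short shoulder, round black cap 32 across, 30 tall; 125 in all. 0.2-0.35 kg, centre of mass 17 mm below the middle: held lightly by the cap end it hangs upright. The point is its centre; z runs base to cap (base 62.5 mm below, cap 32.5 to 62.5 above), x, y square to its sides. If present, it starts on its side on the stacking board.
- tipped3_c (a point): Square white glue bottle: body 50 x 50 mm, 86 tall, short shoulder, round black cap 32 across, 30 tall; 125 in all. 0.2-0.35 kg, centre of mass 17 mm below the middle: held lightly by the cap end it hangs upright. The point is its centre; z runs base to cap (base 62.5 mm below, cap 32.5 to 62.5 above), x, y square to its sides. If present, it starts on its side on the bench.
- carton1_c (a point): A plain cardboard carton, 110 mm long with a square 55 x 55 mm section, 0.17 to 0.3 kg, all four identical; any of the four long faces may be down. The point is its centre; x runs along its length. The cartons start flat on the bench.
- carton2_c (a point): A plain cardboard carton, 110 mm long with a square 55 x 55 mm section, 0.17 to 0.3 kg, all four identical; any of the four long faces may be down. The point is its centre; x runs along its length. The cartons start flat on the bench.
- carton3_c (a point): A plain cardboard carton, 110 mm long with a square 55 x 55 mm section, 0.17 to 0.3 kg, all four identical; any of the four long faces may be down. The point is its centre; x runs along its length. The cartons start flat on the bench.
- carton4_c (a point): A plain cardboard carton, 110 mm long with a square 55 x 55 mm section, 0.17 to 0.3 kg, all four identical; any of the four long faces may be down. The point is its centre; x runs along its length. The cartons start flat on the bench.
- plane: A bystander: a small steel block plane with a brass cap, 110 x 46 mm and about 40 mm high, lying loose on the bench beyond the cartons. The origin is the centre of its underside, x runs along its length.
- cup: A bystander: an open white plastic cup of mixed glue with a wooden stick, 68 mm across the rim, 60 mm high (the stick reaches 120 mm), loose on the bench beyond the board. The origin is the centre of its underside, z up.
Not all that is in view belongs to the job. What is shaped like the part that bears carton3_c but blue is not meant.

How it is judged:
By the outcome, as a careful person would: the job done as asked, in the order asked, and still so for the second after the job is handed in, with the robot touching nothing.
Of tipped1, tipped2, tipped3 only 2 to 3 are there at a start; the rules pass over those that are not, and their reading is None.
At some moment in a run one of carton1, carton2, carton3, carton4 may be knocked a few centimetres aside while the robot is not near it.
Once in a run the grip may slacken for a moment while it holds something.
It also fails if it takes over 210 s, if anything falls off the work surface, if the arm or the gripper's body presses on something with over 40 N, if the wrist force passes 120 N, or if a joint passes its speed limit or range.

## Robot

A 6-joint arm with a two-finger parallel gripper is mounted at the origin on the work surface. World frame = base frame: x ahead of the robot, y to its left, z up, the work surface at z = 0. Lengths are in m, angles in rad, forces in N, time in s.
With the tool pointing down it reaches from about 0.325 to 0.85 m from the base axis. Payload 15.5 kg.
Tool frame: the origin (TCP) lies at the very end of the fingers, on their centre line; the grasp point (between the pads) lies manip.pinch_z behind it (manip.pinch_z is the distance from the TCP to the grasp point, in m); z points along the fingers, y is the line along which they close (so a half turn about z gives the same grasp; the last joint's range is limited). The gripper opens to 91 mm and grips with 3 to 60 N. Pads are 32 mm wide; open, the fingers measure 118 mm over their backs; the gripper's body (76 mm by 178 mm) begins 60 mm behind the grasp point.
Start: joints at [1.006, 0.494, 1.345, -0, 1.302, -0.096], TCP at [0.282, 0.558, 0.214] pointing down, gripper open.
Joint ranges: [-2.91, 2.91], [-0.82, 2.16], [0.22, 2.67], [-1.22, 4.37], [0.12, 2.79], [-3.08, 3.08]. Speed limits (rad/s): [1.89, 1.89, 2.57, 3.01, 3.01, 3.01].

## Interface

Orientations are given as a rotation vector (axis times angle).
In Python, from bench import readout, imaging, ticket, manip gives the robot as it stands. The module is installed in compiled form; this text tells all that it offers.
- The arm moves only by the shell command python3 -m creep 'ROWS' [OPENING] [FORCE]. ROWS is JSON, a list of rows, each a list of 4 numbers: the shift along the world's x, y, z in mm, then the turn about the world's z in rad. A call has 1 to 12 rows; each row is the pose to reach, as a shift and turn from the pose commanded when the call began; what a row does not reach only later rows make up. A row lasts 1/8 s, in which the tool goes at most 62.5 mm and 10.7 degrees, less where a joint would pass 70% of its speed; a pose out of reach is approached as far as the arm can. A call with a gripper value outside its range is refused whole. OPENING is the finger opening in mm, from 0 to 91.2, set as the call begins (- or left out, the last holds). The fingers move at their own pace and stop on an object; FORCE is the grip in N (left out, the last holds). Time passes only in rows, so rows that repeat a pose let the fingers close. It gives the time, the measured TCP pose, the force, the opening and the grip force at its end, in the units of the state.
- readout.get_obs(): the state, without advancing time (a new reading comes with each control period).
- imaging.snapshot(name): name is "side" or "top"; returns a dict with "pixels" (400x640x3 uint8, red, green, blue), "fx", "fy", "cx", "cy" (pixels), "k1" (the pictures are not rectified: a ray, as slopes to the right and down, at radius r is drawn at 1 + k1 r^2 times it, then the intrinsics apply), "position" and "orientation" of the camera in the world. Camera axes: x right, y up, looking along -z (the intrinsics and any distortion apply to the point x, -y, -z); pixel columns grow to the right and rows downward; lengths in m; the calibration is good to about 2 mm. A picture is of the moment at which its call begins. There is no depth.
- ticket.finish_job(): hands the job in; it is judged then, once.
The state is a dict: "clock": time; "q": joint angles; "joint_velocities": joint speeds; "joint_torque": joint torques, N m; "eef_pos": TCP position; "orientation": TCP orientation; "ft_force": force on the tool from outside, world axes, zero at the start; "wrist_torque": the same for the moment, N m; "opening": finger opening in m; "grasp_force": force on a finger pad.
Only numpy, scipy, OpenCV 4.12 (cv2) and the standard library are available. Lean on these libraries where they do the work, as an engineer would, in place of code of your own. Each camera call takes 0.05 s, during which the arm holds its last target. There are 200 camera calls.

## Working session

There is one attempt and no reset: what is moved stays moved. The work goes in short steps, Python scripts to look and compute and a shell command to move; the robot and the scene stay as the last step left them, time stands still between calls to the robot, and variables do not carry over. Pictures are saved under pics/ and viewed, at most 14 in all, crops included, and the job is handed in when it is done.

```bash
mkdir -p pics; ls; python3 - <<'E'
from bench import readout, imaging, manip
import cv2,numpy as np
print(manip.pinch_z); o=readout.get_obs(); print({k:np.round(v,3) for k,v in o.items()})
for n in("top","side"):
    s=imaging.snapshot(n); cv2.imwrite(f"pics/{n}0.png",s["pixels"][:,:,::-1]); print({k:v for k,v in s.items() if k!="pixels"})
E
```

```text
pics
0.0188
{'clock': np.float64(0.0), 'q': array([ 1.007,  0.494,  1.346,  0.   ,  1.303, -0.096]), 'joint_velocities': array([-0.001, -0.001,  0.   , -0.   ,  0.   , -0.   ]), 'joint_torque': array([-3.0000e-03, -8.7882e+01, -3.8186e+01,  7.0000e-02,  5.3000e-02,
       -0.0000e+00]), 'eef_pos': array([0.282, 0.557, 0.213]), 'orientation': array([-7.300e-01, -3.055e+00,  2.000e-03]), 'ft_force': array([-0.324,  0.32 , -0.026]), 'wrist_torque': array([-0.021,  0.014, -0.051]), 'grasp_force': np.float64(0.0), 'opening': np.float64(0.091)}
{'fx': 369.4346869324113, 'fy': 369.4346869324113, 'cx': 319.6229765564056, 'cy': 203.80119374761307, 'k1': -0.041769173784631984, 'position': array([0.37511393, 0.07700556, 0.99851101]), 'orientation': array([ 0.10824223, -0.12605195, -1.55437552])}
{'fx': 404.080110587127, 'fy': 404.080110587127, 'cx': 318.3679869018463, 'cy': 202.29241947241223, 'k1': 0.0009792586285657205, 'position': array([0.78117508, 0.77459892, 0.88446201]), 'orientation': array([0.20361228, 1.04044181, 2.59073512])}
```

View pics/top0.png

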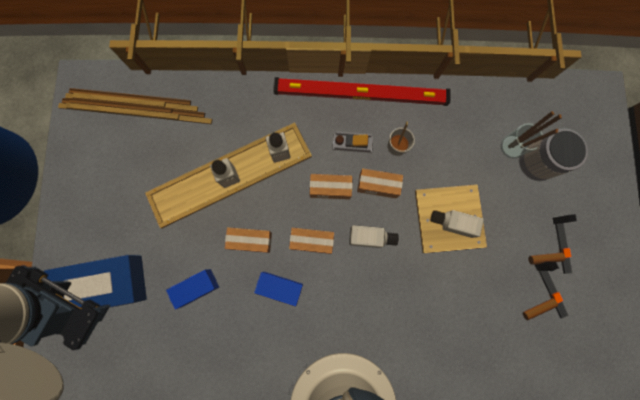

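View pics/side0.png

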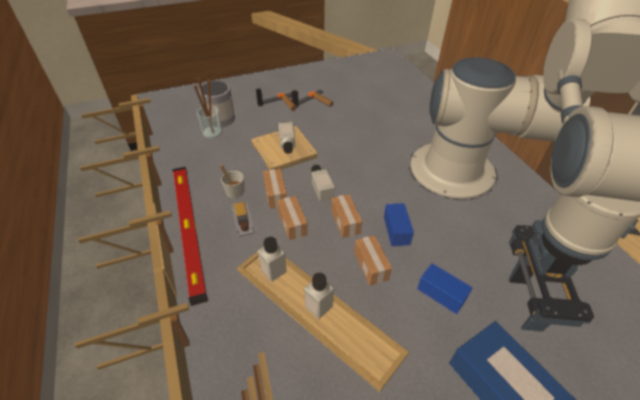

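The top view shows:
- **Bottles:** two stand in the lane (221,170 and 277,142). One lies on the board (457,221, cap to the left) and one on the bench (373,237, cap to the right). None lies in the lane, so tipped1 is absent.
- **Cartons:** the brown taped ones at (331,186), (381,182), (247,240) and (311,240).
- **Decoys:** the plain blue blocks at (191,288) and (279,288).
- **Bystanders:** plane (352,142) and cup (401,140).

Next I'll write a silhouette-fit helper and make one enlarged crop.

```bash
cat > lib.py <<'E'
import numpy as np, cv2
from scipy.optimize import minimize
from scipy.spatial.transform import Rotation as R
from bench import readout, imaging, manip
def snap(n): return imaging.snapshot(n)
def proj(s,P):
    p=(np.atleast_2d(P)-s["position"])@R.from_rotvec(s["orientation"]).as_matrix()
    u=np.c_[p[:,0],-p[:,1]]/(-p[:,2:3]); u=u*(1+s["k1"]*(u**2).sum(1,keepdims=True))
    return u*[s["fx"],s["fy"]]+[s["cx"],s["cy"]]
def unproj(s,px,z):
    d=(np.array(px,float)-[s["cx"],s["cy"]])/[s["fx"],s["fy"]]; u=d.copy()
    for _ in range(20): u=d/(1+s["k1"]*(u@u))
    r=R.from_rotvec(s["orientation"]).as_matrix()@[u[0],-u[1],-1]
    return s["position"]+r*(z-s["position"][2])/r[2]
def box(x,y,a,L,W,z0,z1):
    c,si=np.cos(a),np.sin(a)
    return np.array([[x+c*i*L/2-si*j*W/2,y+si*i*L/2+c*j*W/2,z] for i in(-1,1) for j in(-1,1) for z in(z0,z1)])
def mask(s,kind):
    h=cv2.cvtColor(s["pixels"],cv2.COLOR_RGB2HSV); H,S,V=[h[:,:,i].astype(int) for i in range(3)]
    if kind=="carton": return ((H<18)&(S>90)&(V>50)|(S<70)&(V>140)).astype(np.uint8)
    if kind=="wood": return ((H>10)&(H<28)&(S>70)&(V>80)|(S<70)&(V>140)).astype(np.uint8)
    if kind=="white": return ((S<75)&(V>125)).astype(np.uint8)
def comp(m,px):
    n,l,st,c=cv2.connectedComponentsWithStats(m,connectivity=4)
    y,x=np.nonzero(m); k=np.argmin((x-px[0])**2+(y-px[1])**2); q=l==l[y[k],x[k]]
    yy,xx=np.nonzero(q); return cv2.convexHull(np.c_[xx,yy].astype(np.int32))
K=8
def ras(poly,off,n):
    im=np.zeros((n*K,n*K),np.uint8)
    cv2.fillConvexPoly(im,np.round((poly-off+.5)*K).astype(np.int32),1); return im
def fit(ss,kind,x,y,a,L,W,z0,z1,n=120):
    """fit box pose to mask hulls in pictures ss; n = window px. returns x,y,yaw,1-IoU per view"""
    T=[]
    for s in ss:
        c=proj(s,[x,y,(z0+z1)/2])[0]; off=np.round(c)-n//2
        im=np.zeros((400,640),np.uint8); cv2.fillConvexPoly(im,comp(mask(s,kind),c),1)
        M=cv2.warpAffine(im,np.float32([[1,0,-off[0]],[0,1,-off[1]]]),(n,n))
        T.append((s,off,cv2.resize(M,None,fx=K,fy=K,interpolation=cv2.INTER_NEAREST)))
    def e(p):
        r=[]
        for s,off,M in T:
            h=cv2.convexHull(proj(s,box(*p,L,W,z0,z1)).astype(np.float32))[:,0]
            q=ras(h,off,n); r.append(1-(q&M).sum()/(q|M).sum())
        return r
    f=lambda p:sum(e(p))
    b=minimize(f,[x,y,a],method="Nelder-Mead",options=dict(initial_simplex=[[x,y,a],[x+.01,y,a],[x,y+.01,a],[x,y,a+.2]],xatol=1e-4,fatol=1e-5))
    b=minimize(f,b.x,method="Nelder-Mead",options=dict(initial_simplex=[b.x,b.x+[.004,0,0],b.x+[0,.004,0],b.x+[0,0,.05]],xatol=1e-4,fatol=1e-5))
    return np.round(b.x,4),np.round(e(b.x),3)
E
python3 - <<'E'
from lib import *
s=snap("top"); d=snap("side")
cv2.imwrite("pics/c1.png",cv2.resize(s["pixels"][105:305,135:505,::-1],None,fx=2.16,fy=2.16,interpolation=cv2.INTER_CUBIC))
for n,px in dict(c1=(331,186),c2=(381,182),c3=(247,240),c4=(311,240)).items():
    p=unproj(s,px,.05); 
    for v in([s],[d],[s,d]): print(n,np.round(p[:2],3),*fit(v,"carton",p[0],p[1],-1.57,.11,.055,0,.055))
p=unproj(s,(451,219),.024)
for v in([s],[d],[s,d]): print("board",np.round(p[:2],3),*fit(v,"wood",p[0],p[1],0.05,.171,.171,.0,.024,n=140))
p=unproj(s,(229,175),.014)
for v in([s],[d],[s,d]): print("lane",np.round(p[:2],3),*fit(v,"wood",p[0],p[1],-1.2,.454,.108,0,.014,n=280))
for n,px,z in(("t3",(368,237),0),("t2",(463,223),.024)):
    p=unproj(s,px,.045+z)
    for v in([s],[d],[s,d]): print(n,np.round(p[:2],3),*fit(v,"white",p[0],p[1],-1.57,.086,.05,z,.05+z))
for n,px in dict(capt3=(393,239),capt2=(438,217)).items(): print(n,unproj(s,px,.035+(.024 if '2' in n[4:] else 0)))
for n,px in dict(s1=(219,164),s2=(275,137)).items(): print(n,unproj(s,px,.131))
for n,px in dict(plane=(352,142),cup=(401,140)).items(): print(n,unproj(s,px,.03))
E
```

```text
c1 [0.566 0.038] [ 0.5694  0.0394 -1.5935] [0.04]
c1 [0.566 0.038] [ 0.5607 -0.0155 -0.881 ] [0.698]
c1 [0.566 0.038] [ 0.5695  0.0392 -1.5946] [0.04  0.738]
c2 [ 0.578 -0.094] [ 0.5806 -0.0932 -1.722 ] [0.035]
c2 [ 0.578 -0.094] [ 0.5622 -0.0125 -0.9244] [0.79]
c2 [ 0.578 -0.094] [ 0.5805 -0.0931 -1.7146] [0.035 0.853]
c3 [0.422 0.252] [ 0.4237  0.2533 -1.635 ] [0.059]
c3 [0.422 0.252] [ 0.4403  0.2473 -1.9682] [0.429]
c3 [0.422 0.252] [ 0.4246  0.2527 -1.6319] [0.067 0.504]
c4 [0.424 0.088] [ 0.424   0.0874 -1.6549] [0.051]
c4 [0.424 0.088] [ 0.4235  0.0837 -1.6654] [0.038]
c4 [0.424 0.088] [ 0.424   0.0862 -1.6611] [0.06  0.051]
board [ 0.486 -0.285] [ 0.4889 -0.2872  0.099 ] [0.033]
board [ 0.486 -0.285] [ 0.519  -0.1609 -0.1099] [0.547]
board [ 0.486 -0.285] [ 0.4895 -0.2871  0.1015] [0.033 0.593]
lane [0.599 0.315] [ 0.6451  0.3235 -2.3555] [0.998]
lane [0.599 0.315] [ 0.6044  0.3172 -1.0947] [0.039]
lane [0.599 0.315] [ 0.6043  0.3173 -1.0949] [0.998 0.039]
t3 [ 0.434 -0.059] [ 0.4386 -0.0611 -1.6409] [0.086]
t3 [ 0.434 -0.059] [ 0.4373 -0.0635 -1.6672] [0.18]
t3 [ 0.434 -0.059] [ 0.4382 -0.0614 -1.6517] [0.09  0.184]
t2 [ 0.471 -0.299] [ 0.4725 -0.3089 -1.6997] [0.223]
t2 [ 0.471 -0.299] [ 0.4691 -0.324  -1.728 ] [0.268]
t2 [ 0.471 -0.299] [ 0.472  -0.3113 -1.721 ] [0.229 0.289]
capt3 [ 0.43001977 -0.12586096  0.035     ]
capt2 [ 0.48655328 -0.23860004  0.059     ]
s1 [0.59953699 0.31208947 0.131     ]
s2 [0.66924608 0.17896299 0.131     ]
plane [ 0.69269258 -0.01930462  0.03      ]
cup [ 0.70089123 -0.15382642  0.03      ]
```

View pics/c1.png

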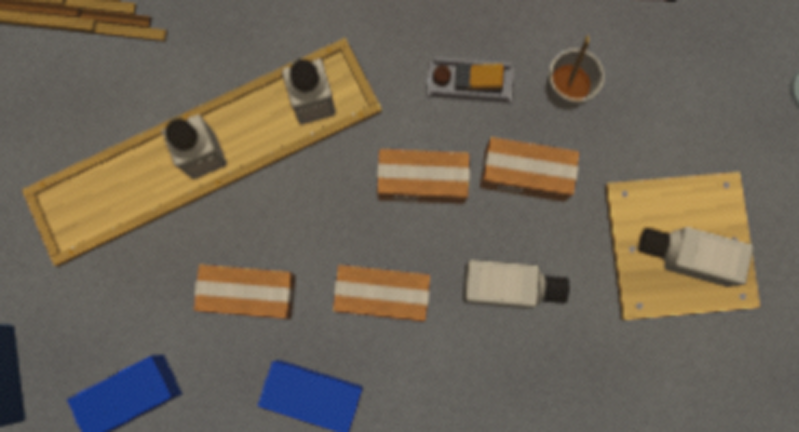

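Only the four brown taped cartons fit the description. The blue blocks at (191,288) and (279,288) are decoys. The fits are consistent: carton4, the board and bottle t3 match their known sizes and heights. I'll start with t3's cap, near its end at about (0.432, -0.136), closing at -0.07 rad, so the turn is -1.17.

```bash
python3 -m creep '[[150,-694,0,-1.17],[150,-694,0,-1.17],[150,-694,0,-1.17],[150,-694,0,-1.17],[150,-694,0,-1.17],[150,-694,0,-1.17],[150,-694,0,-1.17],[150,-694,0,-1.17],[150,-694,0,-1.17],[150,-694,0,-1.17],[150,-694,0,-1.17],[150,-694,0,-1.17]]' 60
python3 -m creep '[[0,0,-100,0],[0,0,-100,0],[0,0,-100,0],[0,0,-100,0],[0,0,-100,0]]'
python3 - <<'E'
from lib import *
s=snap("top");cv2.imwrite("pics/c2.png",cv2.resize(s["pixels"][180:300,330:490,::-1],None,fx=3,fy=3,interpolation=cv2.INTER_CUBIC))
d=snap("side");o=readout.get_obs();print(proj(s,o["eef_pos"]),proj(d,o["eef_pos"]))
p=proj(d,[.43,-.1,.05])[0].astype(int);print(p);cv2.imwrite("pics/c3.png",cv2.resize(d["pixels"][p[1]-60:p[1]+60,p[0]-80:p[0]+80,::-1],None,fx=3,fy=3,interpolation=cv2.INTER_CUBIC))
a=cv2.imread("pics/c2.png");b=cv2.imread("pics/c3.png");cv2.imwrite("pics/c23.png",cv2.resize(np.hstack([a,b]),None,fx=.83,fy=.83))
E
```

```text
clock: 1.7
eef_pos: [0.4329, -0.1397, 0.2139]
orientation: [2.298, 2.141, -0.0]
ft_force: [-0.1, -0.1, -0.2]
opening: 0.0602
grasp_force: 0.0
clock: 2.33
eef_pos: [0.4333, -0.1368, 0.1154]
orientation: [2.294, 2.143, 0.002]
ft_force: [-1.0, 0.1, -0.2]
opening: 0.0599
grasp_force: 0.0
[[404.41694817 235.94591123]] [[314.68170352 146.12589926]]
[319 169]
```

View pics/c23.png

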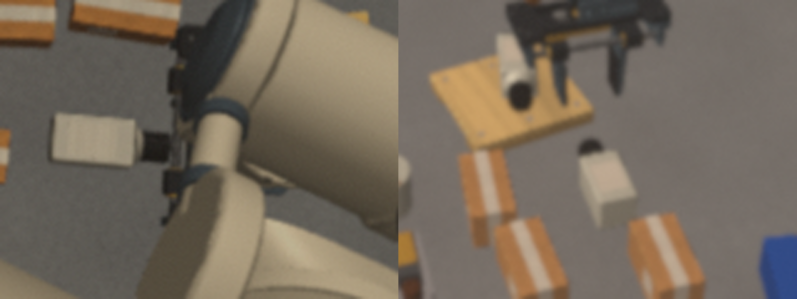

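The fingers straddle the cap line: the cap is at about (392,239) in the top view and is centred between the fingers in the side view. Now I'll descend, grip lightly and lift.

```bash
python3 -m creep '[[0,0,-60,0],[0,0,-108,0],[0,0,-108,0],[0,0,-108,0],[0,0,-108,0]]'
python3 -m creep '[[0,0,0,0],[0,0,0,0],[0,0,0,0],[0,0,0,0],[0,0,0,0],[0,0,0,0]]' 25 7
python3 -m creep '[[0,0,12,0],[0,0,24,0],[0,0,36,0],[0,0,48,0],[0,0,60,0],[0,0,75,0],[0,0,90,0],[0,0,110,0],[0,0,130,0],[0,0,160,0],[0,0,160,0]]'
python3 - <<'E'
from lib import *
s=snap("top");d=snap("side");o=readout.get_obs()
def cr(s,w=80,h=60):
    p=proj(s,o["eef_pos"]-[0,0,.04])[0].astype(int);return cv2.resize(s["pixels"][max(0,p[1]-h):p[1]+h,p[0]-w:p[0]+w,::-1],(400,300),interpolation=cv2.INTER_CUBIC)
cv2.imwrite("pics/c4.png",np.hstack([cr(s),cr(d)]))
E
```

```text
clock: 3.05
eef_pos: [0.4335, -0.1369, 0.0078]
orientation: [2.293, 2.143, 0.002]
ft_force: [0.0, 0.8, -0.6]
opening: 0.0598
grasp_force: 0.0
clock: 3.8
eef_pos: [0.4324, -0.1365, 0.006]
orientation: [2.296, 2.145, -0.0]
ft_force: [-0.4, -1.3, 5.9]
opening: 0.0316
grasp_force: 7.0
clock: 5.18
eef_pos: [0.4333, -0.1369, 0.1677]
orientation: [2.293, 2.142, 0.002]
ft_force: [0.4, -0.4, -3.4]
opening: 0.0315
grasp_force: 7.0
```

View pics/c4.png

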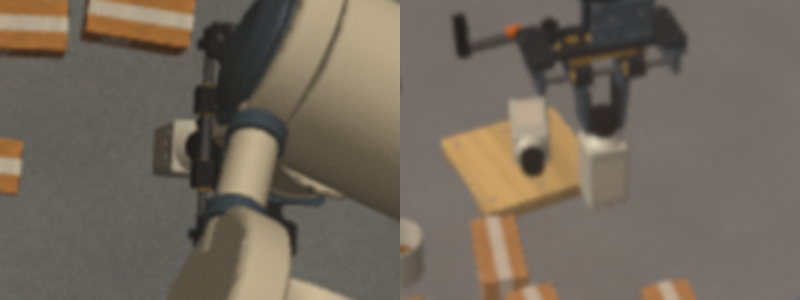

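The bottle hangs upright from the cap (side view crop, about (603,160)). I'll cross-check the lane pose from the top-view corners read in the earlier crop.

```bash
python3 - <<'E'
from lib import *
s=snap("top");d=snap("side")
P=np.array([unproj(s,(c[0]/2.16+135,c[1]/2.16+105),.014)[:2] for c in[(345,39),(380,106),(57,265),(24,190)]])
print(P,P.mean(0)); v=P[1]+P[0]-P[2]-P[3]; print(np.arctan2(v[1],v[0]),np.linalg.norm(P[0]-P[3]),np.linalg.norm(P[0]-P[1]))
print(fit([d],"wood",.604,.317,-1.095,.454,.108,0,.014,n=280))
c=(P.mean(0)+[.6043,.3173])/2;u=np.array([.458,-.889])
o=readout.get_obs()
for k in(-.16,-.08):print(k,c+k*u,(c+k*u-o["eef_pos"][:2])*1000)
E
```

```text
[[0.75030507 0.13901656]
 [0.66148391 0.09236029]
 [0.45279678 0.48936862]
 [0.54652397 0.53848172]] [0.60277743 0.3148068 ]
-1.0929566191065072 0.44844079520699864 0.10032948882829526
(array([ 0.6049,  0.3177, -1.0963]), array([0.038]))
-0.16 [0.53025872 0.4582934 ] [ 98.51420368 594.44570926]
-0.08 [0.56689872 0.3871734 ] [135.15420368 523.32570926]
```

```bash
python3 -m creep '[[0,0,40,0],[10,50,80,0.05],[20,100,80,0.1],[30,150,80,0.15],[40,200,80,0.2],[50,250,80,0.25],[60,300,80,0.3],[70,350,80,0.35],[80,410,80,0.4],[85,460,80,0.45],[90,510,80,0.5],[98,560,80,0.544]]'
python3 -m creep '[[0,20,0,0],[0,34,0,0],[0,34,0,0],[0,34,0,0],[0,34,0,0],[0,34,-50,0],[0,34,-90,0],[0,34,-120,0],[0,34,-120,0],[0,34,-120,0]]'
python3 - <<'E'
from lib import *
s=snap("top");d=snap("side");o=readout.get_obs()
def cr(s,w=80,h=60):
    p=proj(s,o["eef_pos"]-[0,0,.04])[0].astype(int);return cv2.resize(s["pixels"][max(0,p[1]-h):p[1]+h,p[0]-w:p[0]+w,::-1],(400,300),interpolation=cv2.INTER_CUBIC)
cv2.imwrite("pics/c5.png",np.hstack([cr(s),cr(d)]))
E
```

```text
clock: 6.88
eef_pos: [0.5298, 0.425, 0.2442]
orientation: [-1.632, -2.683, 0.004]
ft_force: [0.8, 0.3, -2.4]
opening: 0.0319
grasp_force: 7.0
clock: 8.12
eef_pos: [0.5306, 0.4571, 0.1262]
orientation: [1.636, 2.682, 0.0]
ft_force: [-0.4, -0.3, -2.6]
opening: 0.0312
grasp_force: 7.0
```

View pics/c5.png

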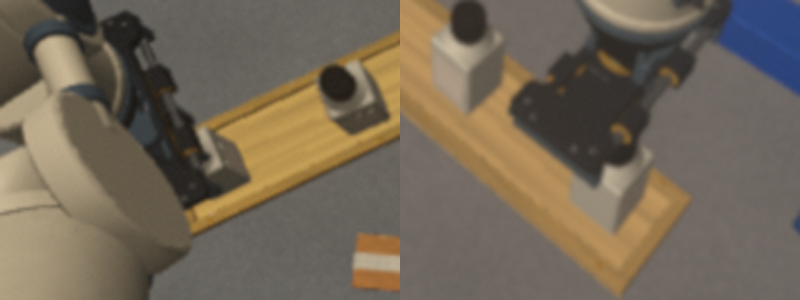

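It hangs over the lane's left end. I'll lower it in small steps, watching the force.

```bash
python3 -m creep '[[0,0,-10,0],[0,0,-15,0],[0,0,-15,0],[0,0,-15,0]]'
python3 -m creep '[[0,0,-3,0],[0,0,-4,0],[0,0,-4,0],[0,0,-4,0]]'
```

```text
clock: 8.72
eef_pos: [0.5303, 0.4576, 0.1111]
orientation: [1.635, 2.683, 0.0]
ft_force: [-0.8, -0.3, 3.0]
opening: 0.0315
grasp_force: 7.0
clock: 9.22
eef_pos: [0.5305, 0.4577, 0.1075]
orientation: [1.635, 2.682, 0.001]
ft_force: [-3.1, -1.5, 7.5]
opening: 0.0318
grasp_force: 7.1
```

```bash
python3 -m creep '[[0,0,0,0],[0,0,0,0],[0,0,0,0],[0,0,0,0]]' 50
python3 -m creep '[[0,0,30,0],[0,0,80,0],[0,0,130,0],[0,-60,130,0],[-30,-120,130,0],[-30,-180,130,0],[-30,-240,130,0],[-30,-300,130,0],[-30,-300,130,0],[-30,-300,130,0]]'
python3 - <<'E'
from lib import *
s=snap("top");d=snap("side")
def cr(s,q,w=80,h=60):
    p=proj(s,q)[0].astype(int);return cv2.resize(s["pixels"][max(0,p[1]-h):p[1]+h,p[0]-w:p[0]+w,::-1],(400,300),interpolation=cv2.INTER_CUBIC)
cv2.imwrite("pics/c6.png",np.hstack([cr(s,[.55,.4,.03]),cr(d,[.55,.4,.03])]))
E
```

```text
clock: 9.72
eef_pos: [0.5304, 0.4576, 0.1068]
orientation: [1.635, 2.683, -0.0]
ft_force: [-0.3, -0.7, -0.1]
opening: 0.0501
grasp_force: 0.0
clock: 10.98
eef_pos: [0.5006, 0.1577, 0.2371]
orientation: [1.636, 2.682, 0.001]
ft_force: [0.4, -0.1, 0.3]
opening: 0.0505
grasp_force: 0.0
```

View pics/c6.png

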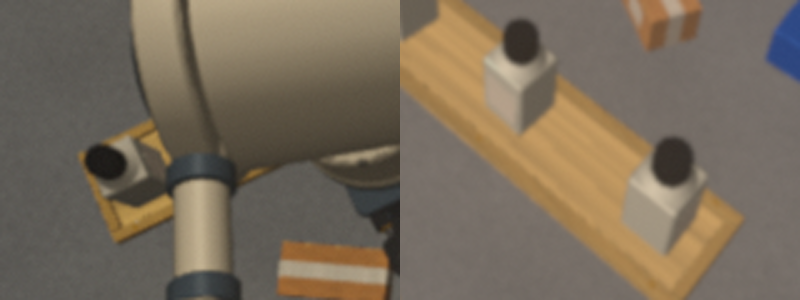

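The first bottle stands upright in the lane at the left end. Next is t2, with cap centre at about (438.2,217.5) and base middle at about (481.3,226.3). I'll refine with a clear view and a fresh fit.

```bash
python3 - <<'E'
from lib import *
s=snap("top");d=snap("side");o=readout.get_obs()
c=unproj(s,(438.2,217.5),.053)[:2];b=unproj(s,(481.3,226.3),.05)[:2];u=(c-b)/np.linalg.norm(c-b)
print(c,b,np.linalg.norm(c-b),np.arctan2(u[1],u[0])); g=c+.0095*u
print("grasp",g,(g-o["eef_pos"][:2])*1000,"closing",np.arctan2(u[1],u[0])-np.pi/2)
im=s["pixels"][180:260,400:500,::-1];im2=d["pixels"][110:170,240:330,::-1]
cv2.imwrite("pics/c7.png",np.hstack([cv2.resize(im,(450,360),interpolation=cv2.INTER_CUBIC),cv2.resize(im2,(350,233),interpolation=cv2.INTER_CUBIC)[:,:].copy() if 0 else cv2.copyMakeBorder(cv2.resize(im2,(350,233),interpolation=cv2.INTER_CUBIC),0,127,0,0,0)]))
E
```

```text
[ 0.48596538 -0.24109596] [ 0.4646435  -0.35536165] 0.11623798880861877 1.3863187335898535
grasp [ 0.48770799 -0.23175715] [ -12.62772472 -390.39442751] closing -0.1844775932050431
```

View pics/c7.png

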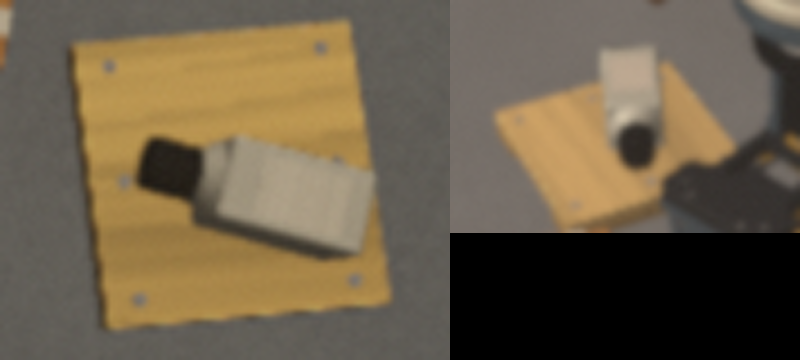

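```bash
python3 -m creep '[[-12,-60,0,-0.15],[-12,-120,0,-0.3],[-12,-180,0,-0.45],[-12,-240,0,-0.6],[-12,-300,0,-0.695],[-12,-350,0,-0.695],[-12,-389,0,-0.695],[-12,-389,-50,-0.695],[-12,-389,-100,-0.695],[-12,-389,-130,-0.695],[-12,-389,-130,-0.695],[-12,-389,-130,-0.695]]' 60
python3 -m creep '[[0,0,-40,0],[0,0,-76,0],[0,0,-76,0],[0,0,-76,0],[0,0,-76,0]]'
python3 -m creep '[[0,0,0,0],[0,0,0,0],[0,0,0,0],[0,0,0,0],[0,0,0,0],[0,0,0,0]]' 25 7
python3 -m creep '[[0,0,12,0],[0,0,24,0],[0,0,36,0],[0,0,48,0],[0,0,60,0],[0,0,75,0],[0,0,90,0],[0,0,110,0],[0,0,140,0],[0,0,180,0],[0,0,200,0],[0,0,200,0]]'
python3 - <<'E'
from lib import *
s=snap("top");d=snap("side");o=readout.get_obs()
def cr(s,w=80,h=60):
    p=proj(s,o["eef_pos"]-[0,0,.04])[0].astype(int);return cv2.resize(s["pixels"][max(0,p[1]-h):p[1]+h,p[0]-w:p[0]+w,::-1],(400,300),interpolation=cv2.INTER_CUBIC)
cv2.imwrite("pics/c8.png",np.hstack([cr(s),cr(d)]))
E
```

```text
clock: 12.68
eef_pos: [0.4893, -0.2314, 0.108]
orientation: [2.449, 1.965, 0.001]
ft_force: [0.9, -0.2, -0.2]
opening: 0.0599
grasp_force: 0.0
clock: 13.3
eef_pos: [0.4894, -0.232, 0.0327]
orientation: [2.449, 1.964, 0.001]
ft_force: [0.4, 0.9, 0.9]
opening: 0.06
grasp_force: 0.0
clock: 14.05
eef_pos: [0.4885, -0.2314, 0.031]
orientation: [2.451, 1.965, 0.0]
ft_force: [-0.4, 1.0, 3.6]
opening: 0.0318
grasp_force: 7.0
clock: 15.55
eef_pos: [0.489, -0.2317, 0.2326]
orientation: [2.449, 1.964, 0.002]
ft_force: [-0.6, -0.2, -2.8]
opening: 0.0318
grasp_force: 7.0
```

View pics/c8.png

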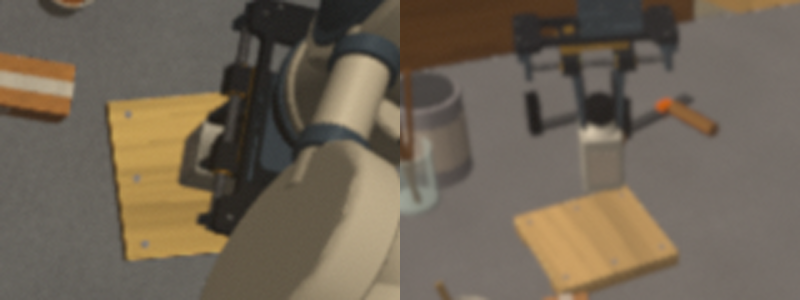

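The second bottle hangs upright, clear of the board. I'll carry it to the free spot at about (0.567, 0.387).

```bash
python3 -m creep '[[0,20,30,0],[0,70,40,0.06],[5,120,40,0.12],[10,170,40,0.18],[10,220,40,0.25],[15,270,40,0.31],[20,320,40,0.38],[30,370,40,0.45],[40,420,40,0.5],[50,470,40,0.56],[60,520,40,0.62],[70,570,40,0.695]]'
python3 -m creep '[[8,30,0,0],[8,49,0,0],[8,49,0,0],[8,49,0,0],[8,49,0,0],[8,49,-50,0],[8,49,-100,0],[8,49,-140,0],[8,49,-155,0],[8,49,-157,0],[8,49,-157,0]]'
python3 -m creep '[[0,0,-3,0],[0,0,-6,0],[0,0,-6,0],[0,0,-6,0]]'
```

```text
clock: 17.15
eef_pos: [0.5579, 0.3401, 0.2692]
orientation: [-1.631, -2.683, 0.003]
ft_force: [0.9, -0.2, -1.2]
opening: 0.0313
grasp_force: 7.0
clock: 18.52
eef_pos: [0.5673, 0.3879, 0.1156]
orientation: [1.635, 2.681, 0.003]
ft_force: [0.1, 0.9, -2.3]
opening: 0.0314
grasp_force: 7.0
clock: 19.02
eef_pos: [0.5664, 0.3876, 0.108]
orientation: [1.635, 2.683, 0.0]
ft_force: [0.3, 0.7, -2.5]
opening: 0.0319
grasp_force: 7.0
```

```bash
python3 -m creep '[[0,0,-2,0],[0,0,-4,0],[0,0,-4,0],[0,0,-4,0]]'; python3 -m creep '[[0,0,-2,0],[0,0,-3,0],[0,0,-3,0],[0,0,-3,0]]'
```

```text
clock: 19.52
eef_pos: [0.567, 0.3877, 0.1048]
orientation: [1.635, 2.682, 0.002]
ft_force: [-0.3, -3.2, 6.4]
opening: 0.0319
grasp_force: 7.0
clock: 20.02
eef_pos: [0.5671, 0.3877, 0.1019]
orientation: [1.635, 2.682, 0.002]
ft_force: [-0.2, -1.6, 8.1]
opening: 0.0313
grasp_force: 7.0
```

```bash
python3 -m creep '[[0,0,0,0],[0,0,0,0],[0,0,0,0],[0,0,0,0]]' 50
python3 -m creep '[[0,0,30,0],[0,0,80,0],[0,0,130,0],[-60,30,130,0],[-110,60,130,0],[-160,90,130,0],[-210,120,130,0],[-260,150,130,0],[-285,170,130,0],[-285,170,130,0],[-285,170,130,0]]' 80
cat > see.py <<'E'
from lib import *
s=snap("top");d=snap("side")
C=dict(c1=(.5694,.0394),c2=(.5806,-.0932),c3=(.4237,.2533),c4=(.424,.0874))
for n,p in C.items(): print(n,*fit([s],"carton",*p,-1.62,.11,.055,0,.055),*fit([d],"carton",*p,-1.62,.11,.055,0,.055))
print("board",*fit([s],"wood",.4889,-.2872,.1,.171,.171,0,.024,n=140),*fit([d],"wood",.4889,-.2872,.1,.171,.171,0,.024,n=140))
cv2.imwrite("pics/c9.png",np.hstack([cv2.resize(s["pixels"][105:305,135:505,::-1],(460,249)),cv2.resize(d["pixels"][60:400,140:440,::-1],(220,249))]))
E
python3 see.py
```

```text
clock: 20.52
eef_pos: [0.5663, 0.3876, 0.1008]
orientation: [-1.635, -2.683, 0.0]
ft_force: [0.6, -0.4, -0.7]
opening: 0.05
grasp_force: 0.0
clock: 21.9
eef_pos: [0.2817, 0.5573, 0.2309]
orientation: [1.635, 2.682, -0.0]
ft_force: [0.4, -0.0, -0.3]
opening: 0.0801
grasp_force: 0.0
c1 [ 0.5695  0.0393 -1.5975] [0.041] [ 0.5599 -0.0174 -0.8474] [0.692]
c2 [ 0.5805 -0.0932 -1.7201] [0.035] [ 0.5587 -0.0169 -0.8042] [0.787]
c3 [ 0.4237  0.2528 -1.6295] [0.059] [ 0.4397  0.2469 -1.974 ] [0.43]
c4 [ 0.4241  0.0878 -1.6637] [0.051] [ 0.4237  0.0842 -1.6653] [0.041]
board [ 0.4894 -0.287   0.1032] [0.033] [ 0.518  -0.169  -0.0951] [0.531]
```

View pics/c9.png

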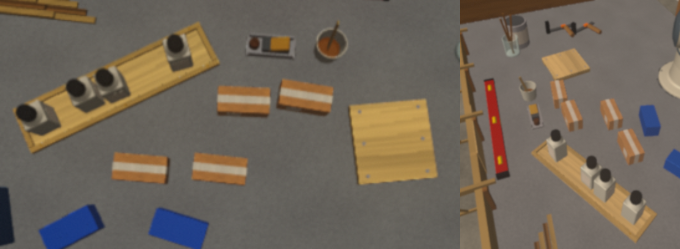

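All four bottles stand in the lane. For the cartons I'll check the board pose from the corners I read and start approaching c2.

```bash
python3 - <<'E'
from lib import *
s=snap("top")
P=np.array([unproj(s,(c[0]/4.5+400-.39,c[1]/4.5+180-.39),.024)[:2] for c in[(72,43),(350,20),(391,301),(106,329)]])
print(P,P.mean(0),[np.linalg.norm(P[i]-P[i-1]) for i in range(4)]); v=P[0]+P[1]-P[2]-P[3]; print(np.arctan2(v[1],v[0]))
E
python3 -m creep '[[30,-60,0,-0.15],[60,-120,0,-0.3],[90,-180,0,-0.45],[120,-240,0,-0.6],[150,-300,0,-0.624],[180,-360,0,-0.624],[210,-420,0,-0.624],[240,-480,0,-0.624],[270,-540,0,-0.624],[290,-600,0,-0.624],[300,-643,0,-0.624],[300,-643,0,-0.624]]' 78
python3 -m creep '[[0,0,-60,0],[0,0,-110,0],[0,0,-150,0],[0,0,-180,0],[0,0,-205,0],[0,0,-217,0],[0,0,-217,0],[0,0,-217,0]]'
python3 -m creep '[[0,0,0,0],[0,0,0,0],[0,0,0,0],[0,0,0,0],[0,0,0,0],[0,0,0,0]]' 40 40
```

```text
[[ 0.56556515 -0.19188347]
 [ 0.58244565 -0.36249715]
 [ 0.41333052 -0.37864606]
 [ 0.39544388 -0.20762115]] [ 0.4891963  -0.28516196] [np.float64(0.17084765088105094), np.float64(0.1714467241385202), np.float64(0.1698844079510801), np.float64(0.17195770477018257)]
0.09371982699085123
clock: 23.55
eef_pos: [0.5819, -0.0894, 0.2308]
orientation: [2.383, 2.046, -0.0]
ft_force: [-0.4, 0.8, 0.0]
opening: 0.0781
grasp_force: 0.0
clock: 24.55
eef_pos: [0.582, -0.0855, 0.0149]
orientation: [2.379, 2.05, 0.001]
ft_force: [0.6, -0.1, 0.7]
opening: 0.078
grasp_force: 0.0
clock: 25.3
eef_pos: [0.5816, -0.0855, 0.0143]
orientation: [2.379, 2.051, 0.0]
ft_force: [-0.4, 0.2, 5.5]
opening: 0.0549
grasp_force: 40.0
```

```bash
python3 -m creep '[[0,0,50,0],[0,0,90,0],[-10,-40,90,0.06],[-20,-80,90,0.12],[-30,-120,90,0.18],[-40,-158,90,0.245],[-40,-158,90,0.245],[-40,-158,90,0.245],[-40,-158,60,0.245],[-40,-158,35,0.245],[-40,-158,35,0.245],[-40,-158,35,0.245]]'
python3 -m creep '[[0,0,-5,0],[0,0,-8,0],[0,0,-10,0],[0,0,-10,0],[0,0,-10,0]]'
```

```text
clock: 26.8
eef_pos: [0.542, -0.243, 0.0497]
orientation: [2.11, 2.327, 0.0]
ft_force: [0.6, 0.3, -2.3]
opening: 0.0548
grasp_force: 40.0
clock: 27.42
eef_pos: [0.5414, -0.2435, 0.039]
orientation: [2.111, 2.326, 0.0]
ft_force: [-1.0, -0.5, -2.6]
opening: 0.0547
grasp_force: 40.0
```

```bash
python3 -m creep '[[0,0,-1,0],[0,0,-2,0],[0,0,-2,0]]'
python3 -m creep '[[0,0,0,0],[0,0,0,0],[0,0,0,0]]' 66
python3 -m creep '[[0,0,50,0],[0,0,100,0],[0,0,150,0],[0,60,190,0],[10,120,190,0],[20,180,190,0],[28,240,190,-0.06],[28,283,190,-0.12],[28,283,190,-0.12],[28,283,190,-0.12],[28,283,190,-0.12]]' 78
cat > bd.py <<'E'
from lib import *
import sys
s=snap("top");o=readout.get_obs();print("tcp",np.round(o["eef_pos"],4))
phi=.097;c=np.array([.4892,-.2857]);u=np.array([np.cos(phi),np.sin(phi)]);v=np.array([-u[1],u[0]])
S={"A":(56,28.5,-1.571),"B":(-28.5,56,0),"C":(-56,-28.5,-1.571),"D":(28.5,-56,0)}
for n in sys.argv[1]:
    x,y,a=S[n];p=c+(x*u+y*v)/1e3
    m=mask(s,"carton"); q,e=fit([s],"carton",p[0],p[1],a+phi,.11,.055,.024,.079); dq=(q[:2]-c)*1e3
    print(n,q,e,"board mm",np.round([dq@u,dq@v],1),"yaw",round(q[2]-a-phi,3))
for a in sys.argv[2:]:
    x,y,t=map(float,a.split(","));print("bench",*fit([s],"carton",x,y,t,.11,.055,0,.055))
w=np.clip(proj(s,[.489,-.287,.05])[0].astype(int),0,600);cv2.imwrite("pics/bd%d.png"%(o["clock"]*10),cv2.resize(s["pixels"][w[1]-50:w[1]+50,w[0]-60:w[0]+60,::-1],(720,600),interpolation=cv2.INTER_CUBIC));print("pics/bd%d.png"%(o["clock"]*10),w)
E
python3 bd.py A .5695,.0393,-1.6 .4237,.2528,-1.63 .4241,.0878,-1.66
```

```text
clock: 27.8
eef_pos: [0.5415, -0.2435, 0.0383]
orientation: [2.11, 2.326, 0.0]
ft_force: [-7.0, 2.6, 23.1]
opening: 0.055
grasp_force: 40.0
clock: 28.18
eef_pos: [0.5414, -0.2434, 0.0368]
orientation: [-2.111, -2.327, -0.0]
ft_force: [0.5, 0.3, -0.5]
opening: 0.0658
grasp_force: 0.0
clock: 29.55
eef_pos: [0.5694, 0.0385, 0.2269]
orientation: [2.248, 2.195, -0.0]
ft_force: [0.1, 0.3, -0.4]
opening: 0.0778
grasp_force: 0.0
tcp [0.5694 0.0385 0.2269]
A [ 0.539  -0.2336 -1.8985] [0.51] board mm [54.6 47. ] yaw -0.425
bench [ 0.4985  0.0253 -1.7672] [0.622]
bench [ 0.4237  0.2533 -1.6416] [0.059]
bench [ 0.3605 -0.0334 -0.0056] [0.807]
pics/bd296.png [455 216]
```

View pics/bd296.png

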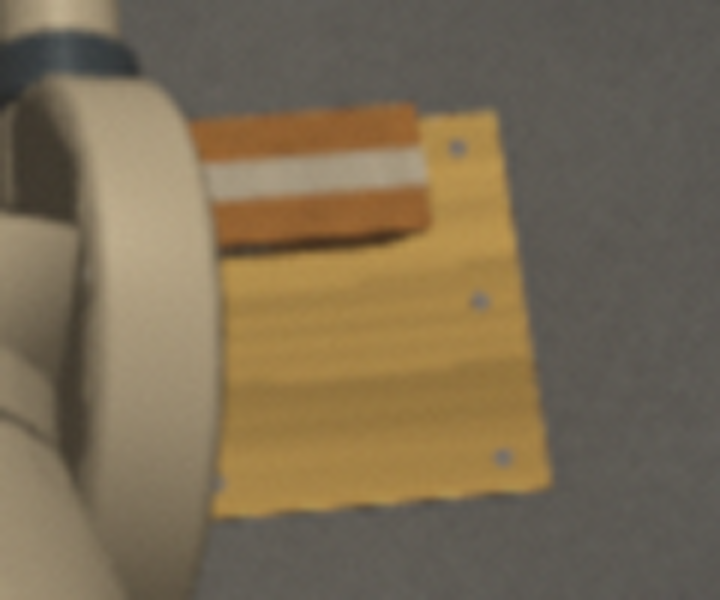

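```bash
python3 -m creep '[[0,1,-60,0],[0,1,-110,0],[0,1,-150,0],[0,1,-180,0],[0,1,-205,0],[0,1,-213,0],[0,1,-213,0],[0,1,-213,0]]'
python3 -m creep '[[0,0,0,0],[0,0,0,0],[0,0,0,0],[0,0,0,0],[0,0,0,0]]' 40 40
python3 -m creep '[[0,0,50,0],[0,0,100,0],[-30,50,120,0],[-60,100,120,0],[-90,150,120,0],[-90,200,120,0],[-90,240,120,0],[-90,240,120,0],[-90,240,120,0]]'
python3 - <<'E'
from lib import *
s=snap("top");h=cv2.cvtColor(s["pixels"],cv2.COLOR_RGB2HSV)
print(h[187:190,440:450:3].reshape(-1,3).tolist(),h[234:238,440:450:3].reshape(-1,3).tolist(),h[195:197,440:450:3].tolist())
cv2.imwrite("pics/bdb.png",cv2.resize(s["pixels"][166:266,395:515,::-1],(720,600),interpolation=cv2.INTER_CUBIC))
E
```

```text
clock: 30.6
eef_pos: [0.5701, 0.0404, 0.0149]
orientation: [2.246, 2.195, 0.002]
ft_force: [-0.7, 0.2, -0.4]
opening: 0.0782
grasp_force: 0.0
clock: 31.22
eef_pos: [0.5695, 0.0406, 0.0143]
orientation: [2.247, 2.196, 0.0]
ft_force: [-1.1, 1.0, 6.4]
opening: 0.0549
grasp_force: 40.0
clock: 32.35
eef_pos: [0.479, 0.2802, 0.1337]
orientation: [-2.246, -2.196, 0.001]
ft_force: [-0.2, 0.7, -2.4]
opening: 0.0549
grasp_force: 40.0
[[15, 169, 148], [15, 168, 146], [15, 168, 147], [15, 169, 145], [15, 169, 148], [15, 168, 149], [15, 169, 146], [15, 167, 145], [14, 169, 146], [15, 171, 145], [15, 170, 144], [15, 172, 144]] [[20, 145, 156], [19, 146, 155], [19, 145, 156], [19, 145, 157], [19, 144, 156], [19, 143, 157], [19, 144, 158], [19, 145, 156], [19, 146, 155], [19, 145, 155], [19, 147, 153], [19, 146, 152], [19, 147, 153], [19, 149, 152], [19, 146, 154], [19, 146, 154]] [[[19, 57, 173], [19, 54, 169], [19, 57, 165], [18, 55, 167]], [[19, 55, 172], [19, 56, 168], [19, 56, 164], [18, 60, 166]]]
```

View pics/bdb.png

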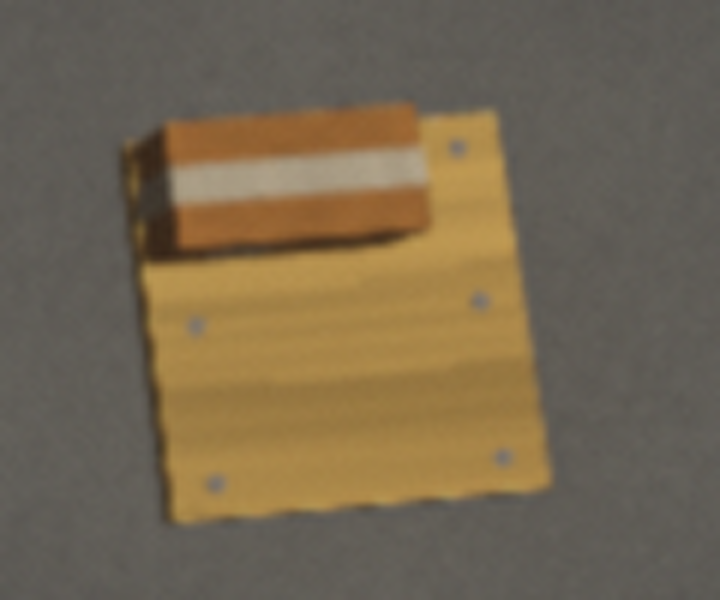

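Carton A sits at the board's upper-left corner, square and a few mm in. I'll measure it against the board with a top-face mask (the hue separates it from the plywood).

```bash
python3 - <<'E'
s=open("lib.py").read()
s=s.replace('    if kind=="wood"','    if kind=="ctop": return ((H<=16)&(S>110)&(V>105)|(S<80)&(V>130)).astype(np.uint8)\n    if kind=="wood"')
open("lib.py","w").write(s)
b=open("bd.py").read().replace('fit([s],"carton",p[0],p[1],a+phi,.11,.055,.024,.079)','fit([s],"ctop",p[0],p[1],a+phi,.11,.055,.079,.079)').replace('fit([s],"carton",x,y,t,.11,.055,0,.055)','fit([s],"ctop",x,y,t,.11,.055,.055,.055)')
open("bd.py","w").write(b)
from lib import *
s=snap("top");phi=.097;c=np.array([.4892,-.2857]);u=np.array([np.cos(phi),np.sin(phi)]);v=np.array([-u[1],u[0]])
for P,z in(([(163,122),(414,102),(431,230),(178,250)],.079),([(123,142),(498,109),(552,488),(172,524)],.024)):
    Q=np.array([unproj(s,(x/6+395-.42,y/6+166-.42),z)[:2] for x,y in P]);d=(Q-c)*1e3
    print(np.round(np.c_[d@u,d@v],1),np.round((Q.mean(0)-c)@np.c_[u,v]*1e3,1))
E
python3 bd.py A .4237,.2528,-1.63 .4241,.0878,-1.66
```

```text
[[ 83.   85.3]
 [ 82.9 -24.1]
 [ 27.3 -23.5]
 [ 27.8  85.9]] [55.2 30.9]
[[ 85.   87.4]
 [ 86.2 -86.1]
 [-85.6 -85.2]
 [-86.3  86.6]] [-0.2  0.7]
tcp [0.4794 0.2796 0.1339]
A [ 0.5416 -0.25   -1.482 ] [0.045] board mm [55.6 30.5] yaw -0.008
bench [ 0.4234  0.2416 -1.6517] [0.434]
bench [ 0.4233  0.0877 -1.6565] [0.054]
pics/bd325.png [455 216]
```

A is within about 0.5 mm of the board's +y edge, so I'll nudge it in by 1.5 mm later. Placing B next, from c1: target board (-29, 56), TCP (0.455, -0.233), turn -1.45.

```bash
python3 -m creep '[[-5,-50,0,-0.15],[-10,-100,0,-0.3],[-12,-150,0,-0.45],[-14,-200,0,-0.6],[-16,-250,0,-0.75],[-18,-300,0,-0.9],[-20,-350,0,-1.05],[-22,-400,0,-1.2],[-24,-450,0,-1.35],[-24,-490,0,-1.45],[-24,-513,0,-1.45],[-24,-513,0,-1.45]]'
python3 -m creep '[[0,0,-40,0],[0,0,-75,0],[0,0,-85,0],[0,0,-85,0],[0,0,-85,0]]'
```

```text
clock: 34.0
eef_pos: [0.4549, -0.2344, 0.1339]
orientation: [3.138, 0.149, 0.0]
ft_force: [0.4, 0.6, -2.5]
opening: 0.055
grasp_force: 40.0
clock: 34.62
eef_pos: [0.456, -0.2327, 0.0501]
orientation: [3.137, 0.154, 0.002]
ft_force: [-0.0, 0.0, -0.8]
opening: 0.0547
grasp_force: 40.0
```

```bash
python3 -m creep '[[-1,0,-6,0],[-1,0,-11,0],[-1,0,-12,0],[-1,0,-12,0]]'
python3 -m creep '[[0,0,0,0],[0,0,0,0],[0,0,0,0]]' 66
python3 -m creep '[[0,0,50,0],[0,0,100,0],[0,0,150,0],[0,60,190,0.15],[-10,120,190,0.3],[-20,180,190,0.45],[-30,240,190,0.6],[-32,300,190,0.75],[-32,322,190,0.9],[-32,322,190,1.05],[-32,322,190,1.2],[-32,322,190,1.38]]' 78
python3 bd.py AB .4237,.2528,-1.63
```

```text
clock: 35.12
eef_pos: [0.4546, -0.2325, 0.0378]
orientation: [3.137, 0.153, 0.001]
ft_force: [-4.0, 2.1, 23.5]
opening: 0.0549
grasp_force: 40.0
clock: 35.5
eef_pos: [0.4544, -0.2324, 0.0368]
orientation: [-3.138, -0.154, 0.0]
ft_force: [-0.1, -0.4, 0.4]
opening: 0.0661
grasp_force: 0.0
clock: 37.0
eef_pos: [0.4222, 0.0897, 0.2268]
orientation: [-2.316, -2.122, 0.0]
ft_force: [-0.0, -0.5, 0.6]
opening: 0.078
grasp_force: 0.0
tcp [0.4222 0.0896 0.2268]
A [ 0.5372 -0.2499 -1.4996] [0.615] board mm [51.2 31. ] yaw -0.026
B [ 0.4669 -0.2536  0.3064] [0.602] board mm [-19.1  34.1] yaw 0.209
bench [ 0.522   0.2676 -3.1516] [0.313]
pics/bd370.png [455 216]
```

```bash
python3 -m creep '[[10,60,0,0],[25,120,0,0],[50,190,0,0],[50,190,0,0],[50,190,0,0],[50,190,0,0]]'
cat > joint.py <<'E'
from lib import *
import sys
phi=.097;c=np.array([.4892,-.2857]);u=np.array([np.cos(phi),np.sin(phi)]);v=np.array([-u[1],u[0]])
S={"A":(55.5,30,-np.pi/2),"B":(-28.5,56,0),"C":(-56,-28.5,-np.pi/2),"D":(28.5,-56,0)}
s=snap("top");n=120;off=np.round(proj(s,[*c,.079])[0])-n//2
W=np.float32([[K,0,-off[0]*K+(K-1)/2],[0,K,-off[1]*K+(K-1)/2]])
def up(img): return cv2.warpAffine(img,W,(n*K,n*K),flags=cv2.INTER_CUBIC)
t=dict(s);t["pixels"]=up(s["pixels"]);M=mask(t,"ctop")
names=sys.argv[1];p0=np.array([S[k] for k in names],float)
roi=np.zeros_like(M)
def poly(q,g=0):
    x,y,a=q;X=c+(x*u+y*v)/1e3;return cv2.convexHull(proj(s,box(*X,a+phi,.11+g,.055+g,.079,.079)).astype(np.float32))[:,0]
for q in p0: roi|=ras(poly(q,.03),off,n)
M=cv2.morphologyEx(M&roi,cv2.MORPH_CLOSE,np.ones((5,5)))
def f(z):
    im=np.zeros_like(M)
    for q in z.reshape(-1,3): im|=ras(poly(q),off,n)
    return 1-(im&M).sum()/(im|M).sum()
z=p0.ravel()
for r in range(3):
    sim=np.vstack([z]+[z+np.eye(len(z))[i]*(.03 if i%3==2 else 3)/(r+1) for i in range(len(z))])
    z=minimize(f,z,method="Nelder-Mead",options=dict(initial_simplex=sim,maxiter=400,xatol=.02,fatol=1e-5)).x
print(round(f(z),3))
for k,q in zip(names,z.reshape(-1,3)): print(k,np.round(q[:2],1),"dyaw",round(q[2]-S[k][2],3))
im=up(s["pixels"])[:,:,::-1].copy()
for q in z.reshape(-1,3): cv2.polylines(im,[np.round((poly(q)-off+.5)*K).astype(int)],1,(0,255,0),1)
b=np.array([[*(c+(i*85.5*u+j*85.5*v)/1e3),.024] for i,j in((1,1),(1,-1),(-1,-1),(-1,1))])
cv2.polylines(im,[np.round((proj(s,b)-off+.5)*K).astype(int)],1,(255,0,0),1)
cv2.imwrite("pics/j.png",im[180:780,80:880])
for a in sys.argv[2:]:
    x,y,tt=map(float,a.split(","));print("bench",*fit([s],"ctop",x,y,tt,.11,.055,.055,.055))
E
python3 joint.py AB .4237,.2528,-1.63 .4241,.0878,-1.66
```

```text
clock: 37.8
eef_pos: [0.4719, 0.2784, 0.2268]
orientation: [-2.324, -2.114, 0.001]
ft_force: [-0.0, 1.0, 0.5]
opening: 0.078
grasp_force: 0.0
0.248
A [55.2 31.1] dyaw -0.003
B [-22.4  21.3] dyaw 0.038
bench [ 0.4231  0.2474 -1.6343] [0.161]
bench [ 0.4231  0.0879 -1.6619] [0.056]
```

View pics/j.png

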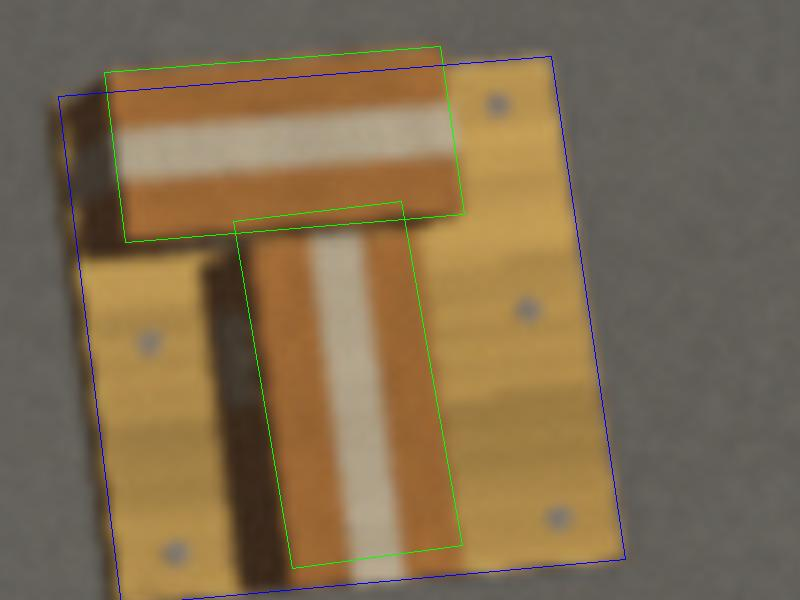

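B has been knocked about 35 mm in from its edge (top face now around (350,410) in the crop). The TCP had released it at the right spot, so this is the announced disturbance. A is in place. I'll refit B from its new position and regrasp it.

```bash
sed -i 's/"B":(-28.5,56,0)/"B":(-31,18,0)/' joint.py; python3 joint.py AB; sed -i 's/for q in p0: roi/for q in p0: roi/' joint.py; python3 - <<'E'
from lib import *
# B top-face corners read in the crop (x8, +80,+180)
s=snap("top");n=120;phi=.097;c=np.array([.4892,-.2857]);off=np.round(proj(s,[*c,.079])[0])-60;u=np.array([np.cos(phi),np.sin(phi)]);v=np.array([-u[1],u[0]])
for x,y in[(252,236),(408,224),(464,575),(290,588)]:
    d=(unproj(s,((x+80)/8-.5+off[0],(y+180)/8-.5+off[1]),.079)[:2]-c)*1e3;print(np.round([d@u,d@v],1))
E
```

```text
0.079
A [55.1 30.7] dyaw -0.009
B [-29.9  19.9] dyaw -0.002
[26.4 45.4]
[26.  -5.2]
[-85.5  -7.5]
[-84.7  48. ]
```

```bash
python3 -m creep '[[-2,-50,0,-0.15],[-4,-100,0,-0.3],[-6,-150,0,-0.45],[-8,-200,0,-0.6],[-10,-250,0,-0.75],[-12,-300,0,-0.9],[-14,-350,0,-1.05],[-14,-400,0,-1.2],[-14,-450,0,-1.3],[-14,-500,0,-1.38],[-14,-547,0,-1.38],[-14,-547,0,-1.38]]' 78
python3 -m creep '[[0,0,-60,0],[0,0,-110,0],[0,0,-150,0],[0,0,-180,0],[0,0,-188,0],[0,0,-188,0],[0,0,-188,0]]'
python3 -m creep '[[0,0,0,0],[0,0,0,0],[0,0,0,0],[0,0,0,0],[0,0,0,0]]' 40 40
```

```text
clock: 39.45
eef_pos: [0.4577, -0.2706, 0.2269]
orientation: [3.137, 0.147, 0.001]
ft_force: [-0.4, 1.4, 0.5]
opening: 0.0779
grasp_force: 0.0
clock: 40.33
eef_pos: [0.459, -0.2678, 0.0402]
orientation: [3.137, 0.153, 0.002]
ft_force: [-0.3, 0.4, 0.1]
opening: 0.078
grasp_force: 0.0
clock: 40.95
eef_pos: [0.4587, -0.2678, 0.0394]
orientation: [3.137, 0.154, 0.001]
ft_force: [-0.9, -1.8, 6.3]
opening: 0.0549
grasp_force: 40.0
```

```bash
python3 -m creep '[[0,0,6,0],[-1,12,6,0],[-2,24,6,0],[-2.5,35,6,0],[-2.5,35,6,0],[-2.5,35,2,0],[-2.5,35,-1,0],[-2.5,35,-1,0]]'
python3 -m creep '[[0,0,0,0],[0,0,0,0],[0,0,0,0]]' 66
python3 -m creep '[[0,0,50,0],[0,0,100,0],[0,0,130,0.15],[0,0,130,0.3],[0,0,130,0.45],[0,0,130,0.6],[0,0,130,0.75],[0,0,130,0.9],[0,0,130,1.05],[0,0,130,1.2],[0,0,130,1.35],[0,0,130,1.45]]' 66
```

```text
clock: 41.95
eef_pos: [0.4562, -0.2327, 0.0387]
orientation: [3.137, 0.153, 0.002]
ft_force: [-2.2, 6.0, 24.7]
opening: 0.0552
grasp_force: 40.0
clock: 42.32
eef_pos: [0.4558, -0.2326, 0.0377]
orientation: [-3.138, -0.153, 0.0]
ft_force: [-1.0, -0.1, 0.3]
opening: 0.0657
grasp_force: 0.0
clock: 43.82
eef_pos: [0.4558, -0.2324, 0.1678]
orientation: [-2.242, -2.2, 0.0]
ft_force: [0.1, -0.3, -0.2]
opening: 0.0659
grasp_force: 0.0
```

```bash
python3 -m creep '[[30,-14,0,0.116],[60,-28,0,0.116],[88,-42,0,0.116],[88,-42,0,0.116],[88,-42,0,0.116],[88,-42,-50,0.116],[88,-42,-90,0.116],[88,-42,-120,0.116],[88,-42,-128,0.116],[88,-42,-128,0.116],[88,-42,-128,0.116]]'
python3 -m creep '[[0,0,0,0],[0,0,0,0],[0,0,0,0],[0,0,0,0],[0,0,4,0],[0,-1.4,4,0],[0,-1.4,4,0],[0,-1.4,1,0],[0,-1.4,-1,0],[0,-1.4,-1,0]]' 40 40
python3 -m creep '[[0,0,0,0],[0,0,0,0],[0,0,0,0]]' 66
python3 -m creep '[[0,0,50,0],[0,0,100,0],[-10,60,150,0],[-20,120,190,0],[-30,180,190,0],[-40,240,190,0],[-50,300,190,0],[-60,360,190,0],[-70,420,190,0],[-70,480,190,0],[-70,550,190,-0.19],[-70,550,190,-0.19]]' 78
sed -i 's/"B":(-31,18,0)/"B":(-29,56,0)/' joint.py; python3 joint.py AB .4231,.0879,-1.66
```

```text
clock: 45.2
eef_pos: [0.5444, -0.2748, 0.0413]
orientation: [2.115, 2.321, 0.001]
ft_force: [0.1, -0.4, 0.3]
opening: 0.0658
grasp_force: 0.0
clock: 46.45
eef_pos: [0.5439, -0.2759, 0.0407]
orientation: [2.115, 2.322, -0.0]
ft_force: [-7.8, 4.2, 35.5]
opening: 0.0545
grasp_force: 40.0
clock: 46.82
eef_pos: [0.5438, -0.2758, 0.0386]
orientation: [-2.116, -2.322, 0.0]
ft_force: [-0.3, -0.4, -0.2]
opening: 0.0662
grasp_force: 0.0
clock: 48.32
eef_pos: [0.4734, 0.2769, 0.2287]
orientation: [-2.328, -2.11, -0.0]
ft_force: [1.1, -0.0, 0.5]
opening: 0.0782
grasp_force: 0.0
0.076
A [54.3 29.7] dyaw 0.005
B [-28.8  57.6] dyaw 0.003
bench [ 0.4229  0.0874 -1.6594] [0.057]
```

A and B are now in place: about (54.7, 29.3) and (-28.8, 57.3). Next is C, from c4.

```bash
python3 -m creep '[[-15,-60,0,0.009],[-30,-120,0,0.009],[-50,-189,0,0.009],[-50,-189,0,0.009],[-50,-189,0,0.009],[-50,-189,-60,0.009],[-50,-189,-110,0.009],[-50,-189,-160,0.009],[-50,-189,-200,0.009],[-50,-189,-214,0.009],[-50,-189,-214,0.009],[-50,-189,-214,0.009]]'
python3 -m creep '[[0,0,0,0],[0,0,0,0],[0,0,0,0],[0,0,0,0],[0,0,0,0],[0,0,50,0],[0,0,110,0],[0,0,110,0]]' 40 40
```

```text
clock: 49.88
eef_pos: [0.4245, 0.0859, 0.0153]
orientation: [2.316, 2.122, 0.001]
ft_force: [0.3, 0.1, 0.3]
opening: 0.0782
grasp_force: 0.0
clock: 50.88
eef_pos: [0.4259, 0.0853, 0.1284]
orientation: [2.314, 2.119, 0.008]
ft_force: [0.6, -0.4, -2.7]
opening: 0.055
grasp_force: 40.0
```

```bash
python3 -m creep '[[2,-50,0,0.03],[4,-100,0,0.06],[6,-150,0,0.09],[8,-200,0,0.12],[9,-250,0,0.15],[10,-300,0,0.184],[11,-350,0,0.184],[12,-406,0,0.184],[12,-406,0,0.184],[12,-406,0,0.184],[12,-406,-40,0.184],[12,-406,-70,0.184]]'
python3 -m creep '[[0,0,0,0],[0,0,0,0],[0,0,0,0]]'
```

```text
clock: 52.38
eef_pos: [0.4355, -0.3192, 0.0536]
orientation: [-2.11, -2.326, -0.0]
ft_force: [1.1, -0.9, -2.8]
opening: 0.0546
grasp_force: 40.0
clock: 52.75
eef_pos: [0.4364, -0.321, 0.0561]
orientation: [2.111, 2.325, 0.0]
ft_force: [0.8, 0.3, -2.4]
opening: 0.0551
grasp_force: 40.0
```

```bash
python3 -m creep '[[0,0,-8,0],[0,0,-14,0],[0,0,-17.5,0],[0,0,-17.5,0],[0,0,-17.5,0]]'
python3 -m creep '[[0,0,0,0],[0,0,0,0],[0,0,0,0]]' 66
python3 -m creep '[[0,0,50,0],[0,0,100,0],[0,0,150,0],[0,60,190,0],[-10,120,190,0],[-10,180,190,0],[-10,240,190,0],[0,300,190,0],[10,360,190,0],[20,420,190,0],[30,480,190,-0.1],[38,540,190,-0.19]]' 78
python3 -m creep '[[0,55,0,0],[0,55,0,0],[0,55,0,0]]'
python3 joint.py ABC; python3 - <<'E'
from lib import *
d=snap("side")
print(fit([d],"carton",.4237,.2528,-1.63,.11,.055,0,.055))
m=mask(d,"ctop");c=proj(d,[.4237,.2528,.055])[0];print(c)
E
```

```text
clock: 53.38
eef_pos: [0.4358, -0.321, 0.0383]
orientation: [2.112, 2.325, -0.0]
ft_force: [-6.5, 2.8, 23.6]
opening: 0.055
grasp_force: 40.0
clock: 53.75
eef_pos: [0.4359, -0.3208, 0.0372]
orientation: [-2.112, -2.325, -0.0]
ft_force: [-0.0, -0.0, -0.3]
opening: 0.0663
grasp_force: 0.0
clock: 55.25
eef_pos: [0.4739, 0.2213, 0.2273]
orientation: [2.326, 2.111, 0.0]
ft_force: [1.6, -0.2, -0.2]
opening: 0.0784
grasp_force: 0.0
clock: 55.62
eef_pos: [0.4736, 0.2739, 0.2271]
orientation: [2.322, 2.116, -0.001]
ft_force: [-0.4, -0.5, -0.5]
opening: 0.0779
grasp_force: 0.0
0.07
A [54.4 29.6] dyaw 0.001
B [-28.8  58.4] dyaw 0.007
C [-57.5 -26.6] dyaw 0.0
(array([ 0.4342,  0.2465, -1.8792]), array([0.254]))
[372.98114242 253.725498  ]
```

C is placed. To get offsets below 1 mm, I'll measure the carton and board edges by gradient profiles rather than mask areas.

```bash
cat > edge.py <<'E'
from lib import *
from scipy.ndimage import map_coordinates, gaussian_filter1d
import sys
phi=.097;c=np.array([.4892,-.2857]);u=np.array([np.cos(phi),np.sin(phi)]);v=np.array([-u[1],u[0]])
s=snap("top")
for _ in range(3): s["pixels"]=s["pixels"]
lab=cv2.cvtColor(s["pixels"],cv2.COLOR_RGB2LAB).astype(float)
W=lambda x,y,z:np.array([*(c+(x*u+y*v)/1e3),z])
def edge(ax,val,lo,hi,z,rng=5):
    """edge at board coord ax=val, spanning lo..hi of other coord; returns mm position at both ends"""
    t=np.arange(-rng,rng+.01,.1);R_=[]
    for o in np.linspace(lo,hi,25):
        P=np.array([W(*((val+k,o) if ax==0 else (o,val+k)),z) for k in t]);p=proj(s,P)
        g=sum(np.abs(gaussian_filter1d(map_coordinates(lab[:,:,i],[p[:,1],p[:,0]],order=3),8,order=1)) for i in range(3))
        g[:5]=g[-5:]=0
        R_.append((o,val+t[g.argmax()]))
    R_=np.array(R_);m=np.median(R_[:,1]);R_=R_[np.abs(R_[:,1]-m)<1.5]
    k=np.polyfit(R_[:,0]-(lo+hi)/2,R_[:,1],1);return f"{k[1]:.1f} (slope {k[0]:.3f}, n{len(R_)}, sd {np.std(R_[:,1]-np.polyval(k,R_[:,0]-(lo+hi)/2)):.1f})"
b=.024;t=.079
print("board +x",edge(0,85.5,-80,-45,b)," -x",edge(0,-85.5,30,80,b)," -x(b)",edge(0,-85.5,-80,80,b))
print("board -y",edge(1,-85.5,-20,50,b)," +y",edge(1,85.5,-80,20,b))
print("A +x",edge(0,83,-20,75,t)," -x",edge(0,27,-18,20,t)," -y",edge(1,-26,35,75,t)," +y",edge(1,84,35,75,t))
print("B +y",edge(1,84.5,-75,15,t)," -y",edge(1,30,-20,15,t)," -x",edge(0,-84,35,75,t)," +x",edge(0,26,35,75,t,2.5))
print("C -x",edge(0,-84,-75,15,t)," +x",edge(0,-29,-75,15,t)," -y",edge(1,-82,-75,-35,t)," +y",edge(1,28,-75,-35,t,3))
if len(sys.argv)>1: print("D -y",edge(1,-84,-15,75,t)," +y",edge(1,-28.5,-15,20,t,3)," +x",edge(0,84,-75,-35,t)," -x",edge(0,-27,-75,-35,t,2.5))
E
python3 edge.py
```

```text
board +x 85.6 (slope 0.021, n22, sd 0.2)  -x -84.8 (slope 0.036, n19, sd 0.5)  -x(b) -84.7 (slope 0.001, n22, sd 0.6)
board -y -85.0 (slope 0.004, n25, sd 0.3)  +y 89.0 (slope 0.003, n16, sd 0.1)
A +x 82.0 (slope 0.004, n25, sd 0.3)  -x 27.1 (slope 0.040, n13, sd 0.1)  -y -26.0 (slope 0.002, n25, sd 0.5)  +y 84.3 (slope -0.017, n25, sd 0.3)
B +y 85.7 (slope -0.018, n25, sd 0.4)  -y 30.6 (slope -0.026, n25, sd 0.4)  -x -84.9 (slope -0.008, n25, sd 0.6)  +x 25.4 (slope 0.004, n25, sd 0.5)
C -x -84.4 (slope 0.005, n25, sd 0.4)  +x -29.7 (slope -0.002, n22, sd 0.6)  -y -81.9 (slope -0.006, n25, sd 0.8)  +y 27.7 (slope -0.021, n25, sd 0.5)
```

Relative to the true board edges the margins are:
- **A:** 3.8 mm at the +x edge, 1.7 mm at +y.
- **B:** 0.3 mm at +y, 0.2 mm at -x.
- **C:** 0.7 mm at -x.

I'll nudge B by (+1.5, -1.3), A by (+1.5, 0) and C by (+1, 0). A goes first so that B has room.

```bash
python3 - <<'E'
from lib import *
phi=.097;c=np.array([.4892,-.2857]);u=np.array([np.cos(phi),np.sin(phi)]);v=np.array([-u[1],u[0]])
o=readout.get_obs();p=o["eef_pos"][:2]*0+[.4736,.2739]
w=lambda x,y:c+(x*u+y*v)/1e3
A=w(55.2,4);B=w(-7.3,56.1);C=w(-56.3,-30)
print("to A",(A-p)*1e3,"A>B",(B-A-.0015*u)*1e3,"B>C",(C-B-.0015*u+.0013*v)*1e3,"nudgeB",(1.5*u-1.3*v))
E
python3 -m creep '[[10,-60,0,0.1],[20,-120,0,0.19],[30,-180,0,0.19],[40,-240,0,0.19],[50,-300,0,0.19],[55,-360,0,0.19],[60,-420,0,0.19],[65,-480,0,0.19],[70,-530,0,0.19],[71,-551,0,0.19],[71,-551,0,0.19],[71,-551,0,0.19]]' 66
```

```text
to A [  70.15312332 -550.27279589] A>B [-68.74492669  45.65681827] B>C [-42.04990202 -89.29219305] nudgeB [ 1.61885113 -1.148617  ]
clock: 57.28
eef_pos: [0.5445, -0.2758, 0.2275]
orientation: [-2.112, -2.325, -0.0]
ft_force: [-0.2, 1.0, -0.0]
opening: 0.0664
grasp_force: 0.0
```

```bash
python3 -m creep '[[0,0,-60,0],[0,0,-110,0],[0,0,-150,0],[0,0,-180,0],[0,0,-188,0],[0,0,-188,0],[0,0,-188,0]]'
python3 -m creep '[[0,0,0,0],[0,0,0,0],[0,0,0,0],[0,0,0,0],[0,0,3,0],[1.5,0,3,0],[1.5,0,3,0],[1.5,0,0,0],[1.5,0,-1,0],[1.5,0,-1,0]]' 40 40
python3 -m creep '[[0,0,0,0],[0,0,0,0],[0,0,0,0]]' 66
python3 -m creep '[[0,0,50,0],[0,0,110,-0.1],[-10,8,110,-0.28],[-20,16,110,-0.46],[-30,24,110,-0.64],[-40,32,110,-0.82],[-50,40,110,-1],[-60,45,110,-1.18],[-69,46,110,-1.36],[-69,46,110,-1.5],[-69,46,110,-1.571],[-69,46,110,-1.571]]'
```

```text
clock: 58.15
eef_pos: [0.5457, -0.277, 0.0409]
orientation: [2.11, 2.324, 0.001]
ft_force: [-0.2, -0.5, 0.4]
opening: 0.066
grasp_force: 0.0
clock: 59.4
eef_pos: [0.5465, -0.277, 0.04]
orientation: [2.111, 2.325, -0.0]
ft_force: [-7.6, 4.5, 31.2]
opening: 0.0543
grasp_force: 40.0
clock: 59.78
eef_pos: [0.5463, -0.2768, 0.0382]
orientation: [-2.112, -2.325, 0.0]
ft_force: [0.2, 0.2, -0.1]
opening: 0.066
grasp_force: 0.0
clock: 61.28
eef_pos: [0.4773, -0.2308, 0.1483]
orientation: [-3.138, -0.151, 0.0]
ft_force: [-0.3, 0.1, 0.1]
opening: 0.0662
grasp_force: 0.0
```

```bash
python3 -m creep '[[0,0,-50,0],[0,0,-90,0],[0,0,-108,0],[0,0,-108,0],[0,0,-108,0]]'
python3 -m creep '[[0,0,0,0],[0,0,0,0],[0,0,0,0],[0,0,0,0],[0,0,3,0],[2,-0.8,3,0],[2,-0.8,3,0],[2,-0.8,0,0],[2,-0.8,-1,0],[2,-0.8,-1,0]]' 40 40
python3 -m creep '[[0,0,0,0],[0,0,0,0],[0,0,0,0]]' 66
python3 -m creep '[[0,0,50,0],[0,0,110,0.1],[-8,-18,110,0.28],[-16,-36,110,0.46],[-24,-54,110,0.64],[-32,-72,110,0.82],[-40,-89,110,1],[-42,-89,110,1.18],[-42,-89,110,1.36],[-42,-89,110,1.5],[-42,-89,110,1.571],[-42,-89,110,1.571]]'
```

```text
clock: 61.9
eef_pos: [0.4778, -0.2311, 0.0411]
orientation: [3.137, 0.152, 0.001]
ft_force: [-0.6, -0.7, 0.1]
opening: 0.0657
grasp_force: 0.0
clock: 63.15
eef_pos: [0.4797, -0.2317, 0.0408]
orientation: [3.137, 0.149, 0.002]
ft_force: [-7.1, 3.8, 36.6]
opening: 0.0549
grasp_force: 40.0
clock: 63.52
eef_pos: [0.4793, -0.2316, 0.0392]
orientation: [-3.138, -0.151, 0.0]
ft_force: [-0.7, -0.3, -0.5]
opening: 0.0659
grasp_force: 0.0
clock: 65.03
eef_pos: [0.4373, -0.3206, 0.1492]
orientation: [-2.113, -2.325, -0.0]
ft_force: [0.9, -0.2, 0.0]
opening: 0.0658
grasp_force: 0.0
```

```bash
python3 -m creep '[[0,0,-50,0],[0,0,-90,0],[0,0,-109,0],[0,0,-109,0],[0,0,-109,0]]'
python3 -m creep '[[0,0,0,0],[0,0,0,0],[0,0,0,0],[0,0,0,0],[0,0,3,0],[-0.5,0,3,0],[-0.5,0,0,0],[-0.5,0,-1,0],[-0.5,0,-1,0]]' 40 40
python3 -m creep '[[0,0,0,0],[0,0,0,0],[0,0,0,0]]' 66
python3 -m creep '[[0,0,50,0],[0,0,110,0],[0,60,160,0],[-10,120,190,0],[-10,180,190,0],[-10,240,190,0],[0,300,190,0],[10,360,190,0],[20,420,190,0],[30,480,190,-0.1],[30,540,190,-0.19],[30,590,190,-0.19]]' 78
python3 -m creep '[[-60,60,0,0],[-120,120,0,0],[-170,220,0,0],[-170,240,0,0],[-170,240,0,0],[-170,240,0,0]]'
python3 edge.py; python3 bd.py "" .4237,.2528,-1.63
```

```text
clock: 65.65
eef_pos: [0.4378, -0.321, 0.0412]
orientation: [2.113, 2.324, -0.0]
ft_force: [0.1, 0.2, -0.3]
opening: 0.0662
grasp_force: 0.0
clock: 66.78
eef_pos: [0.437, -0.3208, 0.0409]
orientation: [2.111, 2.325, -0.0]
ft_force: [-7.1, 4.9, 37.6]
opening: 0.0545
grasp_force: 40.0
clock: 67.15
eef_pos: [0.4368, -0.3206, 0.0392]
orientation: [-2.112, -2.325, -0.0]
ft_force: [-0.8, 0.1, 0.2]
opening: 0.0659
grasp_force: 0.0
clock: 68.65
eef_pos: [0.4666, 0.2718, 0.2292]
orientation: [-2.324, -2.114, 0.0]
ft_force: [0.4, -0.2, 0.6]
opening: 0.078
grasp_force: 0.0
clock: 69.4
eef_pos: [0.2951, 0.5118, 0.2288]
orientation: [-2.319, -2.118, 0.0]
ft_force: [-0.1, 0.1, -0.1]
opening: 0.0779
grasp_force: 0.0
board +x 85.6 (slope 0.005, n25, sd 0.2)  -x -84.8 (slope 0.029, n15, sd 0.7)  -x(b) -85.1 (slope -0.001, n20, sd 0.7)
board -y -85.0 (slope 0.003, n25, sd 0.3)  +y 81.9 (slope -0.000, n16, sd 0.1)
A +x 84.5 (slope -0.001, n25, sd 0.5)  -x 24.5 (slope -0.032, n20, sd 0.3)  -y -25.6 (slope -0.006, n25, sd 0.5)  +y 84.5 (slope -0.004, n25, sd 0.3)
B +y 83.5 (slope -0.013, n25, sd 0.3)  -y 28.4 (slope -0.043, n25, sd 0.5)  -x -85.3 (slope -0.002, n25, sd 0.6)  +x 26.2 (slope 0.008, n25, sd 0.6)
C -x -84.5 (slope -0.014, n22, sd 0.7)  +x -29.0 (slope -0.002, n24, sd 0.6)  -y -81.5 (slope -0.012, n25, sd 0.8)  +y 27.8 (slope -0.020, n25, sd 0.8)
tcp [0.2966 0.5092 0.2289]
bench [ 0.4231  0.2517 -1.6244] [0.047]
pics/bd695.png [455 216]
```

Margins now run from 0.9 to 2.3 mm and the gaps are small. Next is D, from c3, gripped 22 mm off its middle so that the inner finger lands in the central opening.

```bash
python3 -m creep '[[25,-55,0,0.037],[50,-110,0,0.037],[75,-165,0,0.037],[100,-220,0,0.037],[127,-282,0,0.037],[127,-282,0,0.037],[127,-282,0,0.037],[127,-282,-60,0.037],[127,-282,-120,0.037],[127,-282,-180,0.037],[127,-282,-210,0.037],[127,-282,-214,0.037]]' 78
python3 -m creep '[[0,0,0,0],[0,0,0,0],[0,0,0,0],[0,0,0,0],[0,0,0,0],[0,0,0,0],[0,0,0,0]]' 40 50
```

```text
clock: 71.0
eef_pos: [0.4223, 0.2278, 0.0139]
orientation: [-2.281, -2.158, 0.005]
ft_force: [1.5, -0.5, 0.3]
opening: 0.0781
grasp_force: 0.0
clock: 71.88
eef_pos: [0.4243, 0.2277, 0.0166]
orientation: [2.283, 2.157, 0.003]
ft_force: [-3.7, 2.6, 10.7]
opening: 0.0547
grasp_force: 49.9
```

```bash
python3 -m creep '[[0,0,50,0],[0,0,110,0],[8,-50,120,-0.1],[14,-100,120,-0.25],[20,-150,120,-0.4],[26,-200,120,-0.55],[32,-250,120,-0.7],[38,-300,120,-0.85],[44,-350,120,-1],[50,-400,120,-1.15],[58,-450,120,-1.3],[66,-500,120,-1.417]]'
python3 -m creep '[[9,-50,0,0],[9,-69,0,0],[9,-69,0,0],[9,-69,0,0],[9,-69,0,0]]'
```

```text
clock: 73.38
eef_pos: [0.4899, -0.2744, 0.1363]
orientation: [3.138, 0.144, 0.001]
ft_force: [0.8, 0.8, -1.2]
opening: 0.0551
grasp_force: 49.9
clock: 74.0
eef_pos: [0.4988, -0.3404, 0.1356]
orientation: [-3.137, -0.154, 0.0]
ft_force: [-0.9, 1.5, -2.3]
opening: 0.055
grasp_force: 49.9
```

```bash
python3 -m creep '[[0,-1.2,-20,0],[0,-1.2,-35,0],[0,-1.2,-35,0],[0,-1.2,-45,0],[0,-1.2,-45,0]]'
python3 -m creep '[[0,0,-10,0],[0,0,-20,0],[0,0,-30,0],[0,0,-40,0],[0,0,-45,0],[0,0,-45,0]]'
```

```text
clock: 74.62
eef_pos: [0.4987, -0.3426, 0.09]
orientation: [-3.137, -0.152, 0.001]
ft_force: [0.3, 0.3, -2.3]
opening: 0.0545
grasp_force: 49.9
clock: 75.38
eef_pos: [0.4987, -0.3427, 0.045]
orientation: [-3.138, -0.152, 0.001]
ft_force: [0.2, -1.0, -2.3]
opening: 0.0547
grasp_force: 49.9
```

Free fit, no side force. I'll set it down, release and measure.

```bash
python3 -m creep '[[0,0,-3,0],[0,0,-5,0],[0,0,-5,0]]'
python3 -m creep '[[0,0,0,0],[0,0,0,0],[0,0,0,0]]' 64
python3 -m creep '[[0,0,50,0],[0,0,110,0],[0,60,160,0.15],[-10,120,190,0.3],[-20,180,190,0.45],[-30,240,190,0.6],[-40,300,190,0.75],[-50,360,190,0.9],[-60,420,190,1.05],[-70,480,190,1.2],[-80,540,190,1.35],[-90,600,190,1.42]]' 78
python3 -m creep '[[-60,100,0,0],[-120,200,0,0],[-120,250,0,0],[-120,250,0,0],[-120,250,0,0]]'
python3 edge.py D; python3 joint.py ABCD
```

```text
clock: 75.75
eef_pos: [0.499, -0.3429, 0.0406]
orientation: [3.138, 0.152, 0.0]
ft_force: [-0.9, 1.0, 0.0]
opening: 0.0546
grasp_force: 49.9
clock: 76.12
eef_pos: [0.4989, -0.3429, 0.0405]
orientation: [3.138, 0.152, 0.0]
ft_force: [-0.5, -0.2, -0.0]
opening: 0.0641
grasp_force: 0.0
clock: 77.62
eef_pos: [0.4091, 0.2542, 0.2307]
orientation: [2.276, 2.165, 0.001]
ft_force: [1.3, -0.4, -0.5]
opening: 0.0781
grasp_force: 0.0
clock: 78.25
eef_pos: [0.288, 0.5049, 0.2303]
orientation: [-2.278, -2.163, -0.001]
ft_force: [0.9, -0.5, -1.4]
opening: 0.0782
grasp_force: 0.0
board +x 89.2 (slope -0.008, n24, sd 0.1)  -x -85.0 (slope 0.014, n16, sd 0.7)  -x(b) -85.1 (slope -0.000, n21, sd 0.7)
board -y -89.3 (slope -0.000, n25, sd 0.1)  +y 81.9 (slope -0.001, n17, sd 0.1)
A +x 84.4 (slope 0.001, n25, sd 0.4)  -x 24.3 (slope -0.004, n18, sd 0.1)  -y -25.3 (slope -0.000, n18, sd 0.5)  +y 84.4 (slope -0.006, n25, sd 0.2)
B +y 83.5 (slope -0.013, n25, sd 0.4)  -y 28.5 (slope -0.016, n25, sd 0.6)  -x -85.2 (slope 0.001, n25, sd 0.6)  +x 26.2 (slope 0.010, n25, sd 0.5)
C -x -84.4 (slope -0.010, n21, sd 0.7)  +x -28.0 (slope -0.023, n20, sd 0.7)  -y -81.5 (slope -0.005, n25, sd 0.8)  +y 27.7 (slope -0.024, n25, sd 0.9)
D -y -83.8 (slope 0.006, n25, sd 0.3)  +y -29.3 (slope -0.001, n25, sd 0.3)  +x 82.3 (slope -0.002, n25, sd 0.5)  -x -27.0 (slope 0.004, n25, sd 0.6)
0.059
A [56.6 29.4] dyaw 0.005
B [-26.7  56.2] dyaw -0.008
C [-56.2 -26. ] dyaw 0.008
D [ 26.8 -56.2] dyaw 0.009
```

View pics/j.png

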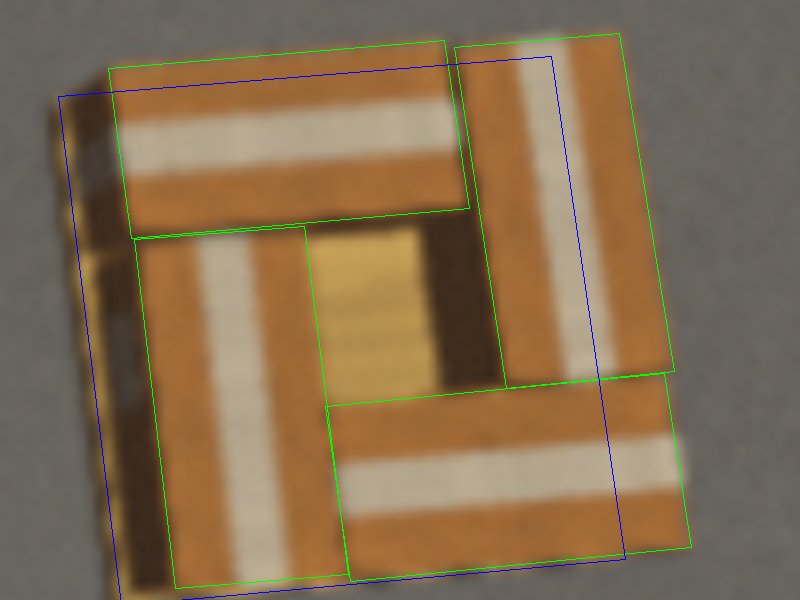

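The picture shows a clean pinwheel with all four cartons on the board: A (280,140), B (240,410), D (565,210) and C (505,470), around a square opening at (365,320). Margins are about 1–3 mm and gaps at most about 3 mm. I'll check the bottles' caps numerically, and the cup and plane against the first image.

```bash
python3 - <<'E'
from lib import *
s=snap("top");c=np.array([.6035,.316]);u=np.array([.458,-.889]);n=np.array([.889,.458])
m=(cv2.cvtColor(s["pixels"],cv2.COLOR_RGB2GRAY)<50).astype(np.uint8);m=cv2.morphologyEx(m,cv2.MORPH_OPEN,np.ones((5,5)))
k,l,st,ce=cv2.connectedComponentsWithStats(m[100:260,130:320])
for i in range(1,k):
    p=unproj(s,ce[i]+[130,100],.125)[:2]-c;print("cap area",st[i,4],"along/across mm",np.round([p@u*1e3,p@n*1e3],0))
o=cv2.imread("pics/top0.png")[:,:,::-1].astype(int);print("plane/cup diff",np.abs(o[125:160,325:420]-s["pixels"][125:160,325:420]).mean())
E
```

```text
cap area 132 along/across mm [150.  -9.]
cap area 139 along/across mm [ -3. -10.]
cap area 146 along/across mm [-62.  -3.]
cap area 154 along/across mm [-168.   -6.]
cap area 45 along/across mm [-270. -121.]
plane/cup diff 2.1292230576441105
```

```bash
python3 -c "
from bench import ticket
print(ticket.finish_job())"
```

```text
the job is handed in; nothing more can be done
None
```

I handed the job in at about 78 s: all four bottles (two were tipped) stand in the lane, the cartons form one pinwheel layer on the board with 1–3 mm margins and gaps up to about 3.5 mm, and the plane and cup are untouched; no verdict came back.

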